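# Sieve the pebbles and tip out the large ones

## Robot

A 6-joint arm with a two-finger parallel gripper is mounted at the origin on the work surface. World frame = base frame: x ahead of the robot, y to its left, z up, the work surface at z = 0. Lengths are in mm, angles in rad, forces in N, time in s.
With the tool pointing down it reaches from about 375 to 975 mm from the base axis. Payload 3.8 kg.
Tool frame: the origin (TCP) lies midway between the tips of the shut fingers; the grasp point (between the pads) lies 19 mm behind it; z points along the fingers, y is the line along which they close (so a half turn about z gives the same grasp; the last joint's range is limited). The gripper opens to 88 mm and grips with 3 to 60 N. Pads are 18 mm wide; open, the fingers measure 123 mm over their backs; the gripper's body (75 mm by 187 mm) begins 45 mm behind the grasp point.
Start: joints at [-1.334, 0.264, 1.604, -0, 1.274, -0.037], TCP at [182.509, -649.852, 209.506] pointing down, gripper open.
Joint ranges: [-2.63, 2.63], [-0.94, 2.18], [0.31, 2.57], [-1.31, 4.45], [0, 2.66], [-2.55, 2.55]. Speed limits (rad/s): [2.57, 2.57, 3.14, 3.14, 3.14, 3.14].

## Interface

Orientations are given as a 3x3 rotation matrix whose columns are the frame's x, y, z axes.
In Python, from plant import monitor, viewer, robot gives the robot as it stands. The module is installed in compiled form; this text tells all that it offers.
- The arm moves only by the shell command python3 -m jog 'ROWS' [FORCE]. ROWS is JSON, a list of rows, each an object with "linear": the shift along the tool's x, y, z in cm, a list of three; "spin": the turn about the tool's z in rad; "hand": the opening, from 0 (shut) to 1 (fully open). A call has 1 to 5 rows; each row is the pose to reach, as a shift and turn from the pose commanded when the call began, along the tool's axes at that moment; what a row does not reach only later rows make up. A row lasts 1/8 s, in which the tool goes at most 62.5 mm and 10.7 degrees, less where a joint would pass 70% of its speed; a pose out of reach is approached as far as the arm can. A call with a gripper value outside its range is refused whole. The fingers move at their own pace and stop on an object; FORCE is the grip in N (left out, the last holds). Time passes only in rows, so rows that repeat a pose let the fingers close. It gives the time, the measured TCP pose, the force and the opening at its end, in the units of the state.
- monitor.read_state(): the state, without advancing time (a new reading comes with each control period).
- viewer.get_image(name): name is "scene" or "top" or "wrist"; returns a dict with "frame" (420x560x3 uint8, blue, green, red), "depth" (420x560 float32, mm along the optical axis (not along the pixel's ray), 0 where there is no reading), "intrinsics" (3x3 intrinsics, pixels), "view" (4x4, takes a point from world to camera coordinates); the wrist camera has in their place "T_tool_cam" (4x4, takes a point from camera to tool coordinates, whose origin is the TCP and whose axes are the flange's). Camera axes: x right, y down, z forward; pixel columns grow to the right and rows downward; lengths in mm; the calibration is good to about 2 mm. A picture is of the moment at which its call begins: read the wrist's pose just before it.
- robot.job_done(): hands the job in, once; it reports no verdict.
Trained networks look in the newest picture that a camera, given by its name, has taken for a name from the list of things; names that differ only in an ending like _2 or _b are one class to them, and where a whole thing is asked for, a point or a joint stands for the part that bears it (a point fixed in the world has none). Each returns a list of dicts, best first, with "p" (0 to 1); they miss things now and then, are a little off and sometimes report something else, mostly with a low value. They report only what shows in the picture. A call takes as long as a camera call.
- viewer.recognise(name, camera): "box" ([left, top, right, bottom] in pixels, round what is visible of it).
- viewer.outline_of(name, camera): "region" (420x560 bool, what is visible of it) and "box" ([left, top, right, bottom] in pixels, round what is visible of it).
- viewer.mark_of(name, camera): "point" ([row, column] in pixels: a listed point, or the origin of a listed thing).
The state is a dict: "time": time; "qpos": joint angles; "qd": joint speeds; "joint_torque": joint torques, N m; "position": TCP position; "eef_rot": TCP orientation; "wrist_force": force on the tool from outside, world axes, zero at the start; "torque": the same for the moment, N m; "gripper_width": finger opening in mm.
Only numpy, scipy, OpenCV 4.12 (cv2) and the standard library are available. Lean on these libraries where they do the work, as an engineer would, in place of code of your own. Each camera call takes 0.05 s, during which the arm holds its last target. There are 200 camera calls.

## Task

Hold the sieve by its wooden cross bar and shake it over the plywood box until all four small pebbles have dropped through into the box and the three large ones are left in the sieve, then let go of it, seated level on the box. Then take it by the steel end handle, lift that end so that the large pebbles run out over the open lip into the grey bin, and still by that handle lower the sieve back until it sits level on the box, and let go. No pebble may be spilled and the things standing around are to be left alone.

Things in the scene. Friction and masses are not known exactly. Their poses are not given: they have to be found in the camera images.
- catch_box: Fixed open plywood box that catches the small pebbles: outside 260 (its x) by 164 (its y) by 90 high, walls 12 thick. Origin: centre of its underside, on the table. The sieve starts standing on its rim, over its two long walls.
- bin: Fixed grey plastic storage bin for the large pebbles, just off the box's -y side, under the sieve's open lip: 270 (its x) by 150 (its y); walls 5 thick; its wall next to the box is 45 high, the other three 95. Origin: centre of its underside, on the table.
- sieve: Loose wooden sieve tray, 0.65 kg, 160 wide (its x), 188 long (its y from -110 to 78). Origin: on its floor's underside, 90 above the table when seated on the box's rim, axes then as the box's (5 to 8 mm of play in y). Walls 8 thick, 36 high on its +y, +x and -x sides; none on -y. Round battens 8 deep under it hang inside the box's long walls: on the rim it slides only along x, up to 40 either way from centre.
- sieve_slots (a point): Sieve (0, 6, 4), on top of the floor's middle strip. Steel floor 4 thick with two open slots along the sieve's y, 26 wide, centred at its x = -26 and +26, y from -50 to 55. Pebbles lie on the flat strips between and beside the slots (middle strip 26 wide, outer ones 33), so shaking along x, across the slots, brings small ones to them.
- sieve_lip (a point): Middle of the open lip's edge, sieve (0, -110, 15), 105 above the table. On the -y side the floor rises 11 over its last 59 (10 degrees), starting where the slots end, and overhangs the bin. With the other end lifted 50 degrees or more the large pebbles run out over it.
- sieve_pivot (a point): Sieve (0, -82, 0), on the underside: lies on the outer top edge of the box's -y wall. The sieve tips about this line (along its x) when its +y end is lifted.
- cross_bar: Square wooden bar bridging the sieve (part of it), 14 by 14, along the sieve's x, 144 free length between its uprights. Origin: its centre, at sieve (0, 0, 69); free space above, 58 between it and the floor.
- end_handle: Round steel bar, part of the sieve, 12 thick, along the sieve's x, 90 free length, outside the +y wall. Origin: its centre, at sieve (0, 127, 40), 130 above the table when seated. The gap to the sieve's +y wall is 43, so do not open the gripper wide there. It may turn between the fingers as the sieve tips.
- small_a: Small rounded river pebble, 20 across, 11 g, same stone as the large ones; passes the slots. Starts on a strip of the sieve's floor. Origin: its centre.
- small_b: Small rounded river pebble, 20 across, 11 g, same stone as the large ones; passes the slots. Starts on a strip of the sieve's floor. Origin: its centre.
- small_c: Small rounded river pebble, 20 across, 11 g, same stone as the large ones; passes the slots. Starts on a strip of the sieve's floor. Origin: its centre.
- small_d: Small rounded river pebble, 20 across, 11 g, same stone as the large ones; passes the slots. Starts on a strip of the sieve's floor. Origin: its centre.
- large_a: Large rounded river pebble, 36 across, 64 g; cannot pass the slots. Starts on a strip of the sieve's floor. Origin: its centre.
- large_b: Large rounded river pebble, 36 across, 64 g; cannot pass the slots. Starts on a strip of the sieve's floor. Origin: its centre.
- large_c: Large rounded river pebble, 36 across, 64 g; cannot pass the slots. Starts on a strip of the sieve's floor. Origin: its centre.
- can: Food can, 68 across, 100 high, near the sieve's handle end. A bystander, to be left alone. Origin: underside centre.
- pot: Small terracotta pot, 96 across, 85 high, beyond the bin. A bystander, to be left alone. Origin: underside centre.
- brush: Hand brush, 190 long, lying beyond the box. A bystander, to be left alone. Origin: underside centre.
- jar: Glass jar, 68 across, 90 high, beside the bin. A bystander, to be left alone. Origin: underside centre.

How it is judged (in metres and radians):
On the way, in this order (a step that is already met when the one before it is completed fails the run):
1. With the sieve held by its cross bar, all four small pebbles have fallen into the plywood box and the three large ones are still in the sieve (contact force between the fingers and cross_bar above 0.5 N and x of small_a in the frame of catch_box between -0.12 and 0.12 m and y of small_a in the frame of catch_box between -0.072 and 0.072 m and z of small_a in the frame of catch_box between 0 and 0.07 m and x of small_b in the frame of catch_box between -0.12 and 0.12 m and y of small_b in the frame of catch_box between -0.072 and 0.072 m and z of small_b in the frame of catch_box between 0 and 0.07 m and x of small_c in the frame of catch_box between -0.12 and 0.12 m and y of small_c in the frame of catch_box between -0.072 and 0.072 m and z of small_c in the frame of catch_box between 0 and 0.07 m and x of small_d in the frame of catch_box between -0.12 and 0.12 m and y of small_d in the frame of catch_box between -0.072 and 0.072 m and z of small_d in the frame of catch_box between 0 and 0.07 m and x of large_a in the frame of sieve between -0.08 and 0.08 m and y of large_a in the frame of sieve between -0.115 and 0.08 m and z of large_a in the frame of sieve between 0.005 and 0.06 m and x of large_b in the frame of sieve between -0.08 and 0.08 m and y of large_b in the frame of sieve between -0.115 and 0.08 m and z of large_b in the frame of sieve between 0.005 and 0.06 m and x of large_c in the frame of sieve between -0.08 and 0.08 m and y of large_c in the frame of sieve between -0.115 and 0.08 m and z of large_c in the frame of sieve between 0.005 and 0.06 m), for 0.1 s.
2. The sieve sits level on the box, let go, the large pebbles still in it (contact force between the fingers and sieve below 0.1 N and angle between sieve's own z axis and vertical below 0.06 rad and x of sieve in the frame of catch_box between -0.055 and 0.055 m and y of sieve in the frame of catch_box between -0.012 and 0.012 m and z of sieve in the frame of catch_box between 0.084 and 0.096 m and x of large_a in the frame of sieve between -0.08 and 0.08 m and y of large_a in the frame of sieve between -0.115 and 0.08 m and z of large_a in the frame of sieve between 0.005 and 0.06 m and x of large_b in the frame of sieve between -0.08 and 0.08 m and y of large_b in the frame of sieve between -0.115 and 0.08 m and z of large_b in the frame of sieve between 0.005 and 0.06 m and x of large_c in the frame of sieve between -0.08 and 0.08 m and y of large_c in the frame of sieve between -0.115 and 0.08 m and z of large_c in the frame of sieve between 0.005 and 0.06 m and x of small_a in the frame of catch_box between -0.12 and 0.12 m and y of small_a in the frame of catch_box between -0.072 and 0.072 m and z of small_a in the frame of catch_box between 0 and 0.07 m and x of small_b in the frame of catch_box between -0.12 and 0.12 m and y of small_b in the frame of catch_box between -0.072 and 0.072 m and z of small_b in the frame of catch_box between 0 and 0.07 m and x of small_c in the frame of catch_box between -0.12 and 0.12 m and y of small_c in the frame of catch_box between -0.072 and 0.072 m and z of small_c in the frame of catch_box between 0 and 0.07 m and x of small_d in the frame of catch_box between -0.12 and 0.12 m and y of small_d in the frame of catch_box between -0.072 and 0.072 m and z of small_d in the frame of catch_box between 0 and 0.07 m), for 0.3 s.
3. With the sieve held by its end handle and that end lifted, all three large pebbles have run into the grey bin (contact force between the fingers and end_handle above 0.5 N and angle between sieve's own z axis and vertical above 0.15 rad and x of large_a in the frame of bin between -0.133 and 0.133 m and y of large_a in the frame of bin between -0.073 and 0.073 m and z of large_a in the frame of bin between 0 and 0.09 m and x of large_b in the frame of bin between -0.133 and 0.133 m and y of large_b in the frame of bin between -0.073 and 0.073 m and z of large_b in the frame of bin between 0 and 0.09 m and x of large_c in the frame of bin between -0.133 and 0.133 m and y of large_c in the frame of bin between -0.073 and 0.073 m and z of large_c in the frame of bin between 0 and 0.09 m), for 0.1 s.
At the end, for the whole second after the job is handed in: Small pebbles in the plywood box (centres within its walls, under 70 mm up), large ones in the grey bin (under 90 mm up); the sieve on the box within 3.4 degrees of level, 6 mm in height, 12 mm along the box's y and 55 mm along its x, let go and at rest (x of small_a in the frame of catch_box between -0.12 and 0.12 m and y of small_a in the frame of catch_box between -0.072 and 0.072 m and z of small_a in the frame of catch_box between 0 and 0.07 m and x of small_b in the frame of catch_box between -0.12 and 0.12 m and y of small_b in the frame of catch_box between -0.072 and 0.072 m and z of small_b in the frame of catch_box between 0 and 0.07 m and x of small_c in the frame of catch_box between -0.12 and 0.12 m and y of small_c in the frame of catch_box between -0.072 and 0.072 m and z of small_c in the frame of catch_box between 0 and 0.07 m and x of small_d in the frame of catch_box between -0.12 and 0.12 m and y of small_d in the frame of catch_box between -0.072 and 0.072 m and z of small_d in the frame of catch_box between 0 and 0.07 m and x of large_a in the frame of bin between -0.133 and 0.133 m and y of large_a in the frame of bin between -0.073 and 0.073 m and z of large_a in the frame of bin between 0 and 0.09 m and x of large_b in the frame of bin between -0.133 and 0.133 m and y of large_b in the frame of bin between -0.073 and 0.073 m and z of large_b in the frame of bin between 0 and 0.09 m and x of large_c in the frame of bin between -0.133 and 0.133 m and y of large_c in the frame of bin between -0.073 and 0.073 m and z of large_c in the frame of bin between 0 and 0.09 m and angle between sieve's own z axis and vertical below 0.06 rad and x of sieve in the frame of catch_box between -0.055 and 0.055 m and y of sieve in the frame of catch_box between -0.012 and 0.012 m and z of sieve in the frame of catch_box between 0.084 and 0.096 m and contact force between the fingers and sieve below 0.1 N and linear speed of sieve below 0.02 m/s); the robot touches nothing.
It fails at once if A pebble is spilled onto the table or floor (its centre under 25 mm and outside the box and bin) ((height (world z) of small_a below 0.025 m and not (x of small_a in the frame of catch_box between -0.13 and 0.13 m and y of small_a in the frame of catch_box between -0.082 and 0.082 m and z of small_a in the frame of catch_box between -0.05 and 0.2 m) and not (x of small_a in the frame of bin between -0.135 and 0.135 m and y of small_a in the frame of bin between -0.075 and 0.075 m and z of small_a in the frame of bin between -0.05 and 0.2 m)) or (height (world z) of small_b below 0.025 m and not (x of small_b in the frame of catch_box between -0.13 and 0.13 m and y of small_b in the frame of catch_box between -0.082 and 0.082 m and z of small_b in the frame of catch_box between -0.05 and 0.2 m) and not (x of small_b in the frame of bin between -0.135 and 0.135 m and y of small_b in the frame of bin between -0.075 and 0.075 m and z of small_b in the frame of bin between -0.05 and 0.2 m)) or (height (world z) of small_c below 0.025 m and not (x of small_c in the frame of catch_box between -0.13 and 0.13 m and y of small_c in the frame of catch_box between -0.082 and 0.082 m and z of small_c in the frame of catch_box between -0.05 and 0.2 m) and not (x of small_c in the frame of bin between -0.135 and 0.135 m and y of small_c in the frame of bin between -0.075 and 0.075 m and z of small_c in the frame of bin between -0.05 and 0.2 m)) or (height (world z) of small_d below 0.025 m and not (x of small_d in the frame of catch_box between -0.13 and 0.13 m and y of small_d in the frame of catch_box between -0.082 and 0.082 m and z of small_d in the frame of catch_box between -0.05 and 0.2 m) and not (x of small_d in the frame of bin between -0.135 and 0.135 m and y of small_d in the frame of bin between -0.075 and 0.075 m and z of small_d in the frame of bin between -0.05 and 0.2 m)) or (height (world z) of large_a below 0.025 m and not (x of large_a in the frame of catch_box between -0.13 and 0.13 m and y of large_a in the frame of catch_box between -0.082 and 0.082 m and z of large_a in the frame of catch_box between -0.05 and 0.2 m) and not (x of large_a in the frame of bin between -0.135 and 0.135 m and y of large_a in the frame of bin between -0.075 and 0.075 m and z of large_a in the frame of bin between -0.05 and 0.2 m)) or (height (world z) of large_b below 0.025 m and not (x of large_b in the frame of catch_box between -0.13 and 0.13 m and y of large_b in the frame of catch_box between -0.082 and 0.082 m and z of large_b in the frame of catch_box between -0.05 and 0.2 m) and not (x of large_b in the frame of bin between -0.135 and 0.135 m and y of large_b in the frame of bin between -0.075 and 0.075 m and z of large_b in the frame of bin between -0.05 and 0.2 m)) or (height (world z) of large_c below 0.025 m and not (x of large_c in the frame of catch_box between -0.13 and 0.13 m and y of large_c in the frame of catch_box between -0.082 and 0.082 m and z of large_c in the frame of catch_box between -0.05 and 0.2 m) and not (x of large_c in the frame of bin between -0.135 and 0.135 m and y of large_c in the frame of bin between -0.075 and 0.075 m and z of large_c in the frame of bin between -0.05 and 0.2 m))).
It fails at once if A bystander is moved more than 30 mm (distance of any of can, pot, brush, jar from where it was at the start of the episode above 0.03 m).
It also fails if it takes over 58 s, if anything falls off the work surface, if the arm or the gripper's body presses on something with over 40 N, if the wrist force passes 120 N, or if a joint passes its speed limit or range.

## Working session

There is one attempt and no reset: what is moved stays moved. The work goes in short steps, Python scripts to look and compute and a shell command to move; the robot and the scene stay as the last step left them, time stands still between calls to the robot, and variables do not carry over. Pictures are saved under pics/ and viewed, on a budget of 13 in all, crops included, one or two more only if the job needs it, and the job is handed in when it is done.

```bash
mkdir -p pics; cat > h.py <<'E'
import numpy as np, cv2
from plant import monitor, viewer, robot
def w(cam_img,u,v,depth=None,z=None):
    K=cam_img["intrinsics"];T=np.linalg.inv(cam_img["view"])
    r=np.linalg.inv(K)@[u,v,1]
    if z is not None:
        d=T[:3,:3]@r; s=(z-T[2,3])/d[2]; return T[:3,3]+s*d
    return T[:3,:3]@(r*depth)+T[:3,3]
E
python3 - <<'E'
from h import *
for c in("scene","top"):
    I=viewer.get_image(c); cv2.imwrite(f"pics/{c}0.png",I["frame"])
    if c=="top":
        for n,z in [("cross_bar",159),("end_handle",130),("sieve_lip",105),("sieve_slots",94),("catch_box",0),("bin",0),("can",0),("jar",0),("pot",0),("brush",0),("small_a",104),("large_a",112)]:
            for m in viewer.mark_of(n,c)[:4]:
                r,u=m["point"]; print(n,round(m["p"],2),np.round([r,u]),np.round(w(I,u,r,z=z)), I["depth"][int(r),int(u)], np.round(w(I,u,r,I["depth"][int(r),int(u)])))
s=monitor.read_state();print(s["time"],s["position"],s["eef_rot"],s["gripper_width"])
E
```

```text
cross_bar 0.24 [256. 314.] [505.   1. 159.] 999.26544 [506.  -2. 108.]
end_handle 0.58 [260. 263.] [495. 118. 130.] 975.5831 [495. 118. 133.]
sieve_lip 0.56 [262. 362.] [ 491. -113.  105.] 996.5935 [ 491. -113.  105.]
sieve_slots 0.79 [257. 314.] [502.  -1.  94.] 995.2405 [502.   0. 111.]
sieve_slots 0.51 [250. 316.] [520.  -7.  94.] 940.822 [518.  -3. 168.]
catch_box 0.95 [253. 316.] [516. -12.   0.] 1099.5607 [515. -11.   7.]
catch_box 0.59 [258. 319.] [503. -21.   0.] 940.10803 [500. -10. 166.]
bin 0.64 [252. 379.] [ 517. -177.    0.] 1095.5023 [ 517. -175.    7.]
bin 0.55 [257. 354.] [ 503. -110.    0.] 1006.45557 [502. -96.  97.]
can 0.74 [241. 220.] [547. 241.   0.] 1016.0884 [542. 224. 102.]
jar 0.91 [258. 432.] [ 500. -312.    0.] 1034.6243 [ 500. -291.   63.]
jar 0.57 [253. 317.] [514. -14.   0.] 944.98535 [510.  -4. 163.]
pot 0.88 [174. 355.] [ 725. -120.    0.] 1127.6903 [ 724. -119.    4.]
brush 0.87 [183. 288.] [702.  59.   0.] 1118.5282 [700.  59.  15.]
brush 0.42 [258. 314.] [502.  -6.   0.] 991.1433 [500.   0. 115.]
small_a 0.59 [254. 315.] [509.  -4. 104.] 1002.4508 [509.  -3. 105.]
small_a 0.56 [236. 327.] [554. -34. 104.] 999.0228 [553. -33. 113.]
small_a 0.54 [236. 310.] [552.   6. 104.] 1000.8329 [551.   7. 112.]
small_a 0.52 [280. 312.] [450.   4. 104.] 990.30566 [450.   4. 109.]
large_a 0.71 [258. 295.] [501.  43. 112.] 978.62866 [501.  43. 129.]
large_a 0.69 [277. 328.] [455. -32. 112.] 973.5702 [456. -31. 126.]
large_a 0.6 [260. 331.] [495. -41. 112.] 977.4229 [495. -40. 127.]
0.7 [ 182.53302761 -649.85181494  209.58611651] [[ 9.62738892e-01  2.70432662e-01  2.17356695e-05]
 [ 2.70432663e-01 -9.62738888e-01 -9.42041578e-05]
 [-4.55010683e-06  9.65720416e-05 -9.99999995e-01]] 87.89631348635481
```

```bash
python3 - <<'E'
import cv2
a=cv2.imread("pics/top0.png")[150:340,180:480]; cv2.imwrite("pics/topc.png",cv2.resize(a,None,fx=2.6,fy=2.6,interpolation=2))
E
```

```text
(no output)
```

View pics/topc.png

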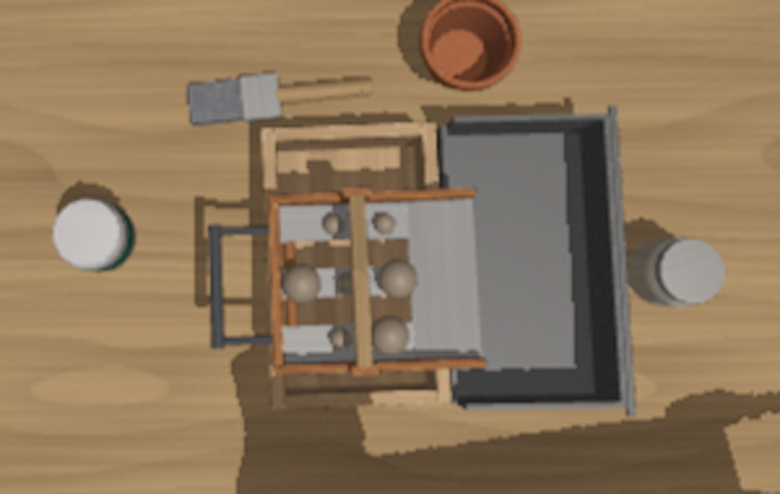

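View pics/scene0.png

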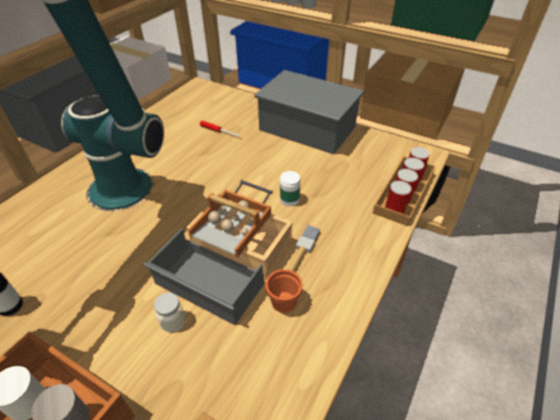

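The top view shows the sieve over the box, offset towards the robot. The handle is on the left (+y) at crop (215,285) and the bin is on the right. Three large and four small pebbles lie on the strips, with one small one under the bar. Next I'll fit the bar, handle and box from depth.

```bash
cat >> h.py <<'E'
def cloud(I):
    D=I["depth"];v,u=np.mgrid[:420,:560];T=np.linalg.inv(I["view"])
    P=np.stack([u,v,np.ones_like(u)],-1)@np.linalg.inv(I["intrinsics"]).T*D[...,None]
    return P@T[:3,:3].T+T[:3,3]
def fit(P,lo,hi,xr,yr):
    m=(P[...,2]>lo)&(P[...,2]<hi)&(P[...,0]>xr[0])&(P[...,0]<xr[1])&(P[...,1]>yr[0])&(P[...,1]<yr[1])
    Q=P[m]; r=cv2.minAreaRect(Q[:,:2].astype(np.float32)); return len(Q),np.round(Q.mean(0),1),np.round(r[0],1),np.round(r[1],1),round(r[2],1), np.round(np.degrees(np.polyfit(Q[:,0],Q[:,1],1)[0]),2)
E
python3 - <<'E'
from h import *
I=viewer.get_image("top");P=cloud(I)
print("bar",fit(P,158,172,(410,600),(-40,40)))
print("handle",fit(P,124,142,(430,560),(105,135)))
print("sieve walls",fit(P,119,131,(410,600),(60,95)))
print("box+y wall",fit(P,84,96,(555,680),(50,100)))
print("box -y wall",fit(P,84,96,(590,680),(-110,-60)))
print("box +x wall",fit(P,84,96,(620,680),(-60,50)))
print("box -x wall",fit(P,84,96,(370,410),(-60,50)))
E
```

```text
bar (490, array([500.2,  -8.3, 165.2]), array([501.6,  -8. ]), array([158.8,  22.8]), 1.5, np.float64(1.68))
handle (269, array([497.9, 117.4, 133.7]), array([497.7, 116.2]), array([108.4,  19. ]), 0.0, np.float64(1.43))
sieve walls (301, array([498.4,  68.9, 125. ]), array([499. ,  76.8]), array([ 32.5, 157.7]), 90.0, np.float64(1.11))
box+y wall (212, array([604.9,  67.2,  89.9]), array([600.9,  64. ]), array([89.8, 25.7]), 1.4, np.float64(2.62))
box -y wall (161, array([626.5, -79.4,  89.3]), array([621.9, -88.7]), array([62.3, 50.2]), 7.5, np.float64(1.73))
box +x wall (228, array([642.6,  -4.2,  89. ]), array([642.6,  -4.9]), array([ 12.6, 109.9]), 1.5, np.float64(-147.49))
box -x wall (242, array([395.2,  -4.1,  89.4]), array([395.1,  -5.1]), array([ 12.1, 109.9]), 1.7, np.float64(-133.45))
```

```bash
python3 -m jog '[{"linear":[47.9,-53.2,0],"spin":0.246,"hand":1},{"linear":[47.9,-53.2,0],"spin":0.246,"hand":1},{"linear":[47.9,-53.2,0],"spin":0.246,"hand":1},{"linear":[47.9,-53.2,0],"spin":0.246,"hand":1},{"linear":[47.9,-53.2,0],"spin":0.246,"hand":1}]' 20
```

```text
time: 1.38
position: [321.7, -368.0, 209.8]
eef_rot: [[1.0, 0.027, 0.001], [0.027, -1.0, -0.001], [0.001, 0.001, -1.0]]
wrist_force: [1.0, 0.0, -0.8]
gripper_width: 88.3
```

```bash
python3 -m jog '[{"linear":[18.5,-35.3,0],"spin":0,"hand":1},{"linear":[18.5,-35.3,0],"spin":0,"hand":1},{"linear":[18.5,-35.3,0],"spin":0,"hand":1},{"linear":[18.5,-35.3,0],"spin":0,"hand":1},{"linear":[18.5,-35.3,0],"spin":0,"hand":1}]' ; python3 -c "
from plant import monitor as m;s=m.read_state();print(s['position'],s['eef_rot'])"
```

```text
time: 2.0
position: [459.1, -87.1, 210.1]
eef_rot: [[1.0, 0.028, 0.002], [0.028, -1.0, -0.001], [0.002, 0.001, -1.0]]
wrist_force: [0.9, -0.8, 0.2]
gripper_width: 88.3
[459.12736902 -87.13605184 210.09957137] [[ 9.99611414e-01  2.78278638e-02  1.62192113e-03]
 [ 2.78287797e-02 -9.99612556e-01 -5.44918064e-04]
 [ 1.60612883e-03  5.89842403e-04 -9.99998536e-01]]
```

```bash
python3 -m jog '[{"linear":[4.2,-7.6,0],"spin":0,"hand":1},{"linear":[4.2,-7.6,0],"spin":0,"hand":1},{"linear":[4.2,-7.6,0],"spin":0,"hand":1},{"linear":[4.2,-7.6,0],"spin":0,"hand":1}]' ; python3 - <<'E'
from h import *
s=monitor.read_state(); I=viewer.get_image("wrist"); print(s["position"]); cv2.imwrite("pics/w1.png",I["frame"])
T=np.eye(4);T[:3,:3]=s["eef_rot"];T[:3,3]=s["position"];I["view"]=np.linalg.inv(T@I["T_tool_cam"]);P=cloud(I)
print("bar",fit(P,158,172,(430,570),(-40,40)))
E
```

```text
time: 2.5
position: [497.8, -12.4, 209.5]
eef_rot: [[1.0, 0.028, -0.0], [0.028, -1.0, -0.0], [-0.0, 0.0, -1.0]]
wrist_force: [-0.4, 0.4, 1.0]
gripper_width: 87.7
[497.84067187 -12.3861306  209.46076012]
bar (4298, array([506.3,  -7.2, 166.5]), array([499.9,  -7.2]), array([139.9,  13.7]), 1.7, np.float64(1.74))
```

View pics/w1.png

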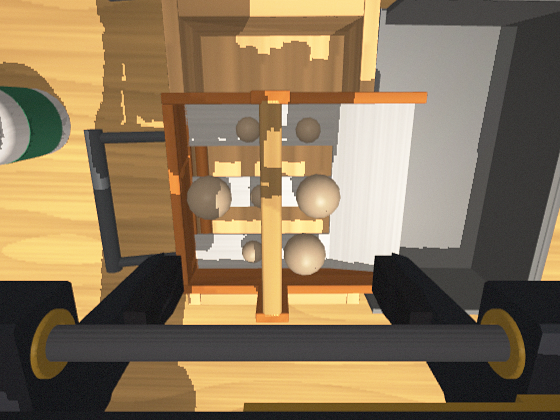

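The wrist view shows the bar vertical at column 272, between the open fingers. Handle, pebbles and bin are where I expected. I'll descend and grip.

```bash
python3 -m jog '[{"linear":[0.25,-0.5,3.5],"spin":0,"hand":1},{"linear":[0.25,-0.5,6.8],"spin":0,"hand":1},{"linear":[0.25,-0.5,6.8],"spin":0,"hand":1},{"linear":[0.25,-0.5,6.8],"spin":0,"hand":0},{"linear":[0.25,-0.5,6.8],"spin":0,"hand":0}]' 35; python3 -m jog '[{"linear":[0,0,0],"spin":0,"hand":0},{"linear":[0,0,0],"spin":0,"hand":0},{"linear":[0,0,0],"spin":0,"hand":0},{"linear":[0,0,0],"spin":0,"hand":0}]'
```

```text
time: 3.18
position: [501.9, -7.3, 143.5]
eef_rot: [[1.0, 0.027, 0.003], [0.027, -1.0, -0.0], [0.003, 0.0, -1.0]]
wrist_force: [-0.0, -0.3, 0.2]
gripper_width: 70.3
time: 3.68
position: [500.5, -6.7, 141.5]
eef_rot: [[1.0, 0.028, -0.0], [0.028, -1.0, -0.0], [-0.0, 0.0, -1.0]]
wrist_force: [-0.2, 0.1, 0.8]
gripper_width: 30.0
```

```bash
python3 -m jog '[{"linear":[0,0,0],"spin":0,"hand":0},{"linear":[0,0,0],"spin":0,"hand":0},{"linear":[0,0,0],"spin":0,"hand":0}]'; python3 -m jog '[{"linear":[3.8,0,0],"spin":0,"hand":0},{"linear":[0,0,0],"spin":0,"hand":0},{"linear":[3.8,0,0],"spin":0,"hand":0},{"linear":[0,0,0],"spin":0,"hand":0},{"linear":[1.9,0,0],"spin":0,"hand":0}]';python3 - <<'E'
from h import *
I=viewer.get_image("wrist"); cv2.imwrite("pics/w2.png",I["frame"])
E
```

```text
time: 4.05
position: [500.6, -6.8, 141.5]
eef_rot: [[1.0, 0.028, -0.0], [0.028, -1.0, 0.0], [-0.0, -0.0, -1.0]]
wrist_force: [-0.7, 0.9, 0.1]
gripper_width: 1.2
time: 4.68
position: [514.5, -6.2, 139.0]
eef_rot: [[1.0, 0.028, -0.008], [0.028, -1.0, 0.0], [-0.008, -0.0, -1.0]]
wrist_force: [-0.1, -0.6, 0.1]
gripper_width: 0.3
```

View pics/w2.png

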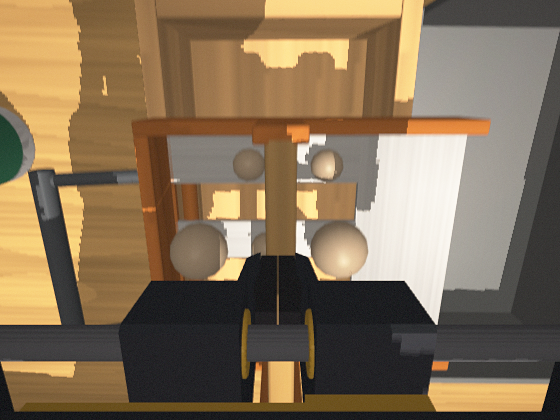

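The fingers have shut to 0.3 mm with no bar between them. I'll measure where the bar is relative to the tips.

```bash
python3 - <<'E'
from h import *
s=monitor.read_state(); I=viewer.get_image("wrist"); print(s["position"],s["wrist_force"],s["gripper_width"])
T=np.eye(4);T[:3,:3]=s["eef_rot"];T[:3,3]=s["position"];print(np.round(I["T_tool_cam"],3))
I["view"]=np.linalg.inv(T@I["T_tool_cam"]);P=cloud(I)
for r,c in [(160,282),(200,280),(240,280),(252,278),(262,265),(262,290),(275,265),(275,290),(280,277),(290,270),(127,400),(390,265),(390,292),(390,279)]: print(r,c,np.round(P[r,c]))
I=viewer.get_image("top");P=cloud(I)
print("bar",fit(P,158,172,(540,620),(-40,40)))
print("handle",fit(P,124,142,(430,560),(105,135)))
E
```

```text
[520.23164114  -6.25667926 140.79714223] [2.44187397 0.15942819 1.07682671] 0.538836567154928
[[-1.00000e-03 -9.56000e-01 -2.93000e-01  7.49350e+01]
 [ 1.00000e+00 -1.00000e-03 -1.00000e-03 -4.29000e-01]
 [ 1.00000e-03 -2.93000e-01  9.56000e-01 -1.75759e+02]
 [ 0.00000e+00  0.00000e+00  0.00000e+00  1.00000e+00]]
160 282 [571.  -6. 166.]
200 280 [554.  -6. 167.]
240 280 [534.  -6. 167.]
252 278 [529.  -6. 167.]
262 265 [528.   0. 176.]
262 290 [528. -11. 177.]
275 265 [528.  -0. 189.]
275 290 [529. -11. 190.]
280 277 [524.  -5. 186.]
290 270 [529.  -3. 202.]
127 400 [582. -81.  91.]
390 265 [426.  -1. 144.]
390 292 [448. -15. 166.]
390 279 [449.  -8. 167.]h.py:15: RuntimeWarning: Mean of empty slice.
  Q=P[m]; r=cv2.minAreaRect(Q[:,:2].astype(np.float32)); return len(Q),np.round(Q.mean(0),1),np.round(r[0],1),np.round(r[1],1),round(r[2],1), np.round(np.degrees(np.polyfit(Q[:,0],Q[:,1],1)[0]),2)
  ret = um.true_divide(
Traceback (most recent call last):
  File "h.py", line 15, in fit
    Q=P[m]; r=cv2.minAreaRect(Q[:,:2].astype(np.float32)); return len(Q),np.round(Q.mean(0),1),np.round(r[0],1),np.round(r[1],1),round(r[2],1), np.round(np.degrees(np.polyfit(Q[:,0],Q[:,1],1)[0]),2)
                                                                                                                                                                    ~~~~~~~~~~^^^^^^^^^^^^^^^^^
TypeError: expected non-empty vector for x
```

```bash
python3 - <<'E'
from h import *
s=monitor.read_state(); I=viewer.get_image("wrist")
T=np.eye(4);T[:3,:3]=s["eef_rot"];T[:3,3]=s["position"];I["view"]=np.linalg.inv(T@I["T_tool_cam"]);P=cloud(I)
m=(abs(P[...,2]-126)<3)&(P[...,0]>550)&(P[...,1]<60); print("x wall",P[m].mean(0),P[m].min(0),P[m].max(0), "expect centre 76 from sieve")
S=viewer.get_image("scene")
c=(S["view"]@[*s["position"],1])[:3];p=S["intrinsics"]@c;print(p/p[2])
cv2.imwrite("pics/c3.png",np.hstack([cv2.resize(I["frame"][230:420,210:350],None,fx=2.8,fy=2.8),cv2.resize(S["frame"][160:260,180:280],(532,532),interpolation=2)[:, :400]]))
E
```

```text
x wall [576.49179219 -30.66524522 126.47926248] [ 569.798386   -115.15179151  123.02677413] [582.53343275  59.97016603 128.74119119] expect centre 76 from sieve
[239.31213122 211.59053705   1.        ]
```

View pics/c3.png

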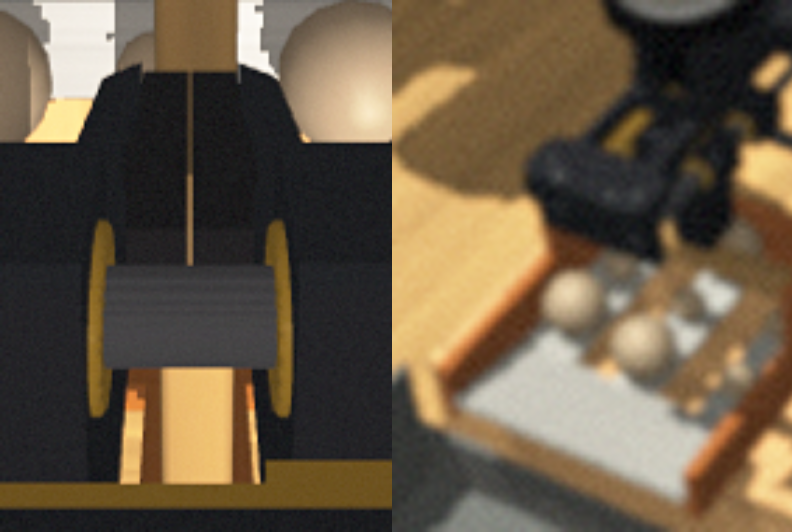

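The sieve is still at x=500.5 while the tool went to 520, so nothing was gripped. The visible finger tips end at about z=170, above the bar, although the TCP reads 141. I'll raise, half open, and measure the real tips in the tool frame.

```bash
python3 -m jog '[{"linear":[-1.0,0,-4],"spin":0,"hand":0.5},{"linear":[-1.9,0,-5],"spin":0,"hand":0.5},{"linear":[-1.9,0,-5],"spin":0,"hand":0.5},{"linear":[-1.9,0,-5],"spin":0,"hand":0.5},{"linear":[-1.9,0,-5],"spin":0,"hand":0.5}]'; python3 - <<'E'
from h import *
s=monitor.read_state(); I=viewer.get_image("wrist")
I["view"]=np.linalg.inv(I["T_tool_cam"]);P=cloud(I)  # tool frame
for sg in(-1,1):
    m=(I["depth"]>0)&(abs(P[...,0])<12)&(sg*P[...,1]>10)&(sg*P[...,1]<60)&(P[...,2]>-80)&(P[...,2]<20)
    Q=P[m];print(sg,len(Q),np.round(np.percentile(Q[:,2],[0,50,98,100]),1),np.round(Q[Q[:,2]>np.percentile(Q[:,2],97)].mean(0),1))
m=(abs(P[...,2]-0)<1e9)
T=np.eye(4);T[:3,:3]=s["eef_rot"];T[:3,3]=s["position"];W=P@T[:3,:3].T+T[:3,3]
print(s["position"],"bar",fit(W,158,172,(430,570),(-40,40)))
cv2.imwrite("pics/w4.png",I["frame"])
E
```

```text
time: 5.55
position: [499.9, -6.8, 190.2]
eef_rot: [[1.0, 0.028, -0.002], [0.028, -1.0, 0.0], [-0.002, -0.0, -1.0]]
wrist_force: [0.1, -0.1, 0.6]
gripper_width: 43.9
-1 3498 [-80.  -59.5 -31.9 -28.9] [  5.1 -25.9 -31.4]
1 3498 [-80.  -59.3 -31.9 -29.2] [  5.   24.6 -31.4]
[499.92686038  -6.77718199 190.2363781 ] bar (4893, array([508.2,  -7.2, 166.6]), array([501.6,  -7.4]), array([137.1,  14.1]), 1.7, np.float64(1.76))
```

View pics/w4.png

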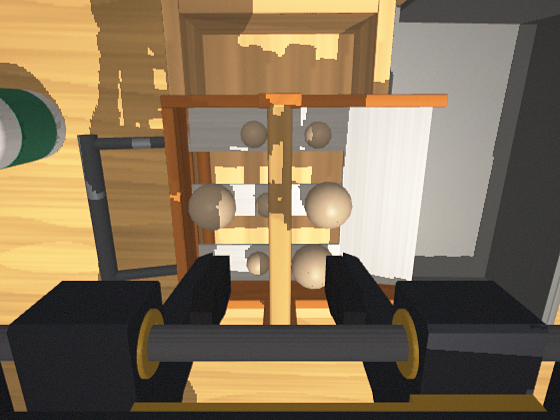

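The real finger tips sit 29 mm behind the reported TCP (tool z = -29). The pads will meet the bar at TCP z≈113, so I'm regrasping with that correction.

```bash
python3 -m jog '[{"linear":[0,0,4],"spin":0,"hand":0.5},{"linear":[0,0.05,7.6],"spin":0,"hand":0.5},{"linear":[0,0.05,7.6],"spin":0,"hand":0.3},{"linear":[0,0.05,7.6],"spin":0,"hand":0},{"linear":[0,0.05,7.6],"spin":0,"hand":0}]' 40; python3 -m jog '[{"linear":[0,0,0],"spin":0,"hand":0},{"linear":[0,0,0],"spin":0,"hand":0},{"linear":[0,0,0],"spin":0,"hand":0}]'
```

```text
time: 6.22
position: [502.2, -7.4, 117.4]
eef_rot: [[1.0, 0.028, 0.003], [0.028, -1.0, -0.0], [0.003, 0.0, -1.0]]
wrist_force: [1.2, 0.5, 0.7]
gripper_width: 16.4
time: 6.6
position: [502.2, -7.7, 117.4]
eef_rot: [[1.0, 0.028, 0.004], [0.028, -1.0, -0.001], [0.004, 0.001, -1.0]]
wrist_force: [0.2, -2.4, 5.4]
gripper_width: 13.4
```

```bash
python3 -m jog '[{"linear":[3.8,0,-0.3],"spin":0,"hand":0},{"linear":[-0.5,0,-0.3],"spin":0,"hand":0},{"linear":[3.8,0,-0.3],"spin":0,"hand":0},{"linear":[-0.5,0,-0.3],"spin":0,"hand":0},{"linear":[1.7,0,-0.3],"spin":0,"hand":0}]';python3 - <<'E'
from h import *
I=viewer.get_image("wrist"); cv2.imwrite("pics/w5.png",I["frame"])
for n in("small_a","large_a"): print(n,[(round(m["p"],2),np.round(m["point"])) for m in viewer.mark_of(n,"wrist")])
T=viewer.get_image("top")
for n in("small_a","large_a"): print(n,[(round(m["p"],2),np.round(w(T,m["point"][1],m["point"][0],z=105))) for m in viewer.mark_of(n,"top")])
E
```

```text
time: 7.22
position: [506.9, -6.3, 113.3]
eef_rot: [[0.999, 0.028, -0.019], [0.028, -1.0, 0.001], [-0.019, -0.002, -1.0]]
wrist_force: [0.0, 0.3, -7.3]
gripper_width: 13.2
small_a [(0.8, array([194., 250.])), (0.61, array([203., 318.]))]
large_a [(0.92, array([287., 207.])), (0.81, array([214., 337.]))]
small_a []
large_a []
```

View pics/w5.png

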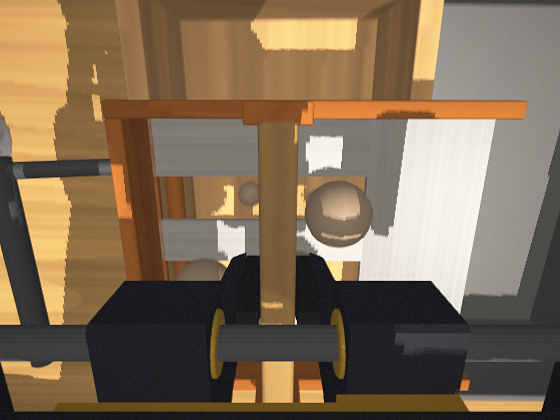

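Gripped at 13.2 mm, and the far small pebbles have left their strip; a large one lies over the slot at (338,214). I'll shake more.

```bash
python3 -m jog '[{"linear":[2.8,0,0],"spin":0,"hand":0},{"linear":[-2.6,0,0],"spin":0,"hand":0},{"linear":[2.8,0,0],"spin":0,"hand":0},{"linear":[-2.6,0,0],"spin":0,"hand":0},{"linear":[0,0,0],"spin":0,"hand":0}]';python3 -m jog '[{"linear":[2.8,0,0],"spin":0,"hand":0},{"linear":[-2.6,0,0],"spin":0,"hand":0},{"linear":[2.8,0,0],"spin":0,"hand":0},{"linear":[-2.6,0,0],"spin":0,"hand":0},{"linear":[0,0,0],"spin":0,"hand":0}]';python3 -m jog '[{"linear":[0,0,0],"spin":0,"hand":0},{"linear":[0,0,0],"spin":0,"hand":0}]'; cat >>h.py <<'E'
def pebbles():
    s=monitor.read_state();I=viewer.get_image("wrist");T=np.eye(4);T[:3,:3]=s["eef_rot"];T[:3,3]=s["position"];I["view"]=np.linalg.inv(T@I["T_tool_cam"]);P=cloud(I)
    S={"wrist":(I,P)}
    for c in("top","scene"):
        J=viewer.get_image(c);S[c]=(J,cloud(J))
    for n in("small_a","large_a"):
        for c,(J,Q) in S.items():
            print(n,c,[(round(m["p"],2),np.round(m["point"]).astype(int).tolist(),np.round(Q[int(m["point"][0]),int(m["point"][1])]).astype(int).tolist()) for m in viewer.mark_of(n,c) if m["p"]>.3])
    return S
E
python3 - <<'E'
from h import *
S=pebbles()
cv2.imwrite("pics/c6.png",np.hstack([S["wrist"][0]["frame"],cv2.resize(S["scene"][0]["frame"][160:265,180:240],(240,420),interpolation=2)]))
E
```

```text
time: 8.15
position: [505.1, -6.2, 111.6]
eef_rot: [[0.999, 0.027, -0.021], [0.027, -1.0, 0.001], [-0.021, -0.002, -1.0]]
wrist_force: [-0.2, -0.2, -7.5]
gripper_width: 12.5
time: 8.78
position: [505.2, -6.2, 111.4]
eef_rot: [[0.999, 0.028, -0.021], [0.028, -1.0, 0.001], [-0.021, -0.002, -1.0]]
wrist_force: [-0.7, 0.3, -7.3]
gripper_width: 11.7
time: 9.02
position: [517.8, -6.9, 119.1]
eef_rot: [[1.0, 0.028, 0.0], [0.028, -1.0, -0.0], [0.0, 0.0, -1.0]]
wrist_force: [1.1, -0.7, -8.2]
gripper_width: 11.5
small_a wrist [(0.76, [222, 316], [501, -37, 27]), (0.54, [211, 247], [543, 9, 135])]
small_a top []
small_a scene []
large_a wrist []
large_a top [(0.71, [256, 435], [506, -293, 85]), (0.41, [244, 221], [535, 222, 98])]
large_a scene [(0.7, [215, 244], [534, -8, 140]), (0.65, [237, 222], [516, -93, 120]), (0.42, [216, 224], [485, -37, 137])]
```

View pics/c6.png

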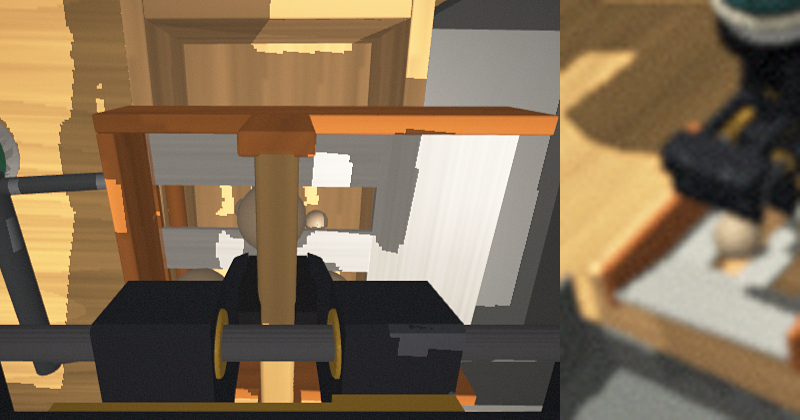

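```bash
cat >>h.py <<'E'
def sieve():
    s=monitor.read_state();I=viewer.get_image("wrist");T=np.eye(4);T[:3,:3]=s["eef_rot"];T[:3,3]=s["position"];I["view"]=np.linalg.inv(T@I["T_tool_cam"]);P=cloud(I)
    print("tcp",np.round(s["position"],1),"F",np.round(s["wrist_force"],1),"w",round(s["gripper_width"],1))
    def pl(n,m):
        Q=P[m&(I["depth"]>0)]
        if len(Q)<50: print(n,len(Q));return
        c=np.median(Q,0);Q=Q[abs(Q[:,2]-c[2])<12];c=Q.mean(0);A=np.linalg.lstsq(np.c_[Q[:,:2]-c[:2],np.ones(len(Q))],Q[:,2],rcond=None)[0];print(n,len(Q),c.round(1),"slopes x,y",A[:2].round(3),"min",Q.min(0).round(),"max",Q.max(0).round())
    v,u=np.mgrid[:420,:560]
    return I,P,pl,u,v
E
python3 - <<'E'
from h import *
I,P,pl,u,v=sieve()
pl("bar",(u>265)&(u<290)&(v>165)&(v<240))
pl("+xwall top",(u>320)&(u<540)&(v>112)&(v<128)&(P[...,2]>115))
pl("+xwall all",(u>100)&(u<540)&(v>90)&(v<150)&(P[...,2]>123))
pl("lip ramp",(u>430)&(u<500)&(v>150)&(v<290)&(P[...,2]>85))
pl("strip",(u>170)&(u<235)&(v>150)&(v<175)&(P[...,2]>85))
pl("mid",(u>175)&(u<215)&(v>235)&(v<260)&(P[...,2]>85))
pl("box+xwall",(u>180)&(u<400)&(v>0)&(v<18))
E
```

```text
tcp [517.5  -6.8 118.6] F [ 0.1  0.7 -7.4] w 11.5
bar 1763 [561.3  -5.1 186. ] slopes x,y [ 0.089 -0.035] min [548.  -9. 184.] max [574.  -1. 189.]
+xwall top 3271 [587.2 -65.5 149.4] slopes x,y [-0.468 -0.045] min [ 583. -112.  142.] max [591. -22. 153.]
+xwall all 9370 [584.8 -21.6 147.4] slopes x,y [-0.27  -0.041] min [ 570. -115.  136.] max [592.  72. 160.]
lip ramp 8741 [ 538.  -101.   122.9] slopes x,y [ 0.093 -0.218] min [ 493. -118.  116.] max [573. -80. 129.]
strip 1533 [561.1  34.2 112.4] slopes x,y [ 0.1   -0.034] min [554.  17. 110.] max [568.  51. 115.]
mid 934 [510.8  41.3 107.7] slopes x,y [ 0.093 -0.032] min [503.  30. 106.] max [519.  53. 110.]
box+xwall 3707 [638.7  -9.5  90.6] slopes x,y [-0.007  0.001] min [633. -67.  88.] max [644.  48.  93.]
```

The sieve has climbed in the pads during shaking. It hangs about 15 mm high and is tilted 5° about y. I'll set it back down, release and check.

```bash
python3 -m jog '[{"linear":[0,0,0.5],"spin":0,"hand":0},{"linear":[0,0,1.0],"spin":0,"hand":0},{"linear":[0,0,1.5],"spin":0,"hand":0},{"linear":[0,0,1.5],"spin":0,"hand":0}]'; python3 - <<'E'
from h import *
I,P,pl,u,v=sieve()
pl("bar",(u>265)&(u<290)&(v>165)&(v<240))
pl("lip ramp",(u>430)&(u<500)&(v>150)&(v<290)&(P[...,2]>85))
pl("+xwall all",(u>100)&(u<540)&(v>90)&(v<150)&(P[...,2]>120))
cv2.imwrite("pics/w7.png",I["frame"])
E
```

```text
time: 10.02
position: [519.5, -7.1, 104.7]
eef_rot: [[1.0, 0.028, 0.004], [0.028, -1.0, -0.0], [0.004, 0.0, -1.0]]
wrist_force: [3.5, -1.7, -1.5]
gripper_width: 11.4
tcp [519.5  -7.1 104.7] F [ 3.5 -1.7 -1.5] w 11.4
bar 1770 [562.2  -5.4 169.1] slopes x,y [0.02  0.003] min [549. -10. 167.] max [575.  -1. 171.]
lip ramp 7833 [ 539.7 -101.8  105.1] slopes x,y [ 0.025 -0.182] min [ 495. -117.  101.] max [574. -82. 110.]
+xwall all 7800 [584.4 -22.1 129.3] slopes x,y [ 0.007 -0.   ] min [ 572. -115.  120.] max [591.  72. 141.]
```

```bash
python3 -m jog '[{"linear":[0,0,0],"spin":0,"hand":0.4},{"linear":[0,0,0],"spin":0,"hand":0.4},{"linear":[0,0,-1.5],"spin":0,"hand":0.5},{"linear":[0,0,-4],"spin":0,"hand":0.5},{"linear":[0,0,-8],"spin":0,"hand":0.5}]';python3 -m jog '[{"linear":[-4,0,-3],"spin":0,"hand":0.5},{"linear":[-6,0,-4],"spin":0,"hand":0.5},{"linear":[-6,0,-4],"spin":0,"hand":0.5}]'; python3 - <<'E'
from h import *
S=pebbles(); P=S["wrist"][1]
print("bar",fit(P,158,172,(450,600),(-40,40)))
cv2.imwrite("pics/w8.png",S["wrist"][0]["frame"])
E
```

```text
time: 10.7
position: [516.3, -6.7, 183.9]
eef_rot: [[1.0, 0.028, -0.003], [0.028, -1.0, 0.0], [-0.003, -0.0, -1.0]]
wrist_force: [-0.1, 0.9, 0.4]
gripper_width: 44.2
time: 11.08
position: [457.7, -8.5, 225.8]
eef_rot: [[1.0, 0.028, 0.004], [0.028, -1.0, -0.0], [0.004, 0.0, -1.0]]
wrist_force: [0.4, -0.8, -0.1]
gripper_width: 43.9
small_a wrist []
small_a top []
small_a scene []
large_a wrist [(0.94, [103, 268], [532, 0, 165]), (0.75, [165, 308], [486, -31, 124]), (0.63, [164, 224], [485, 37, 122])]
large_a top [(0.43, [242, 314], [540, 1, 123])]
large_a scene [(0.69, [205, 236], [509, -7, 167]), (0.67, [222, 245], [541, -15, 118]), (0.48, [219, 239], [509, 3, 98]), (0.41, [219, 223], [482, -39, 122])]
bar (4931, array([528.5,  -6.2, 166.5]), array([519.3,  -9.1]), array([138.6,  23.7]), 4.0, np.float64(1.59))
```

View pics/w8.png

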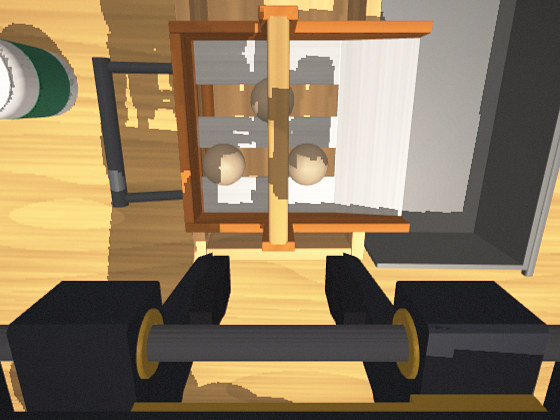

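The large pebbles sit at (272,100), (223,163) and (307,163), with no small ones visible. I'll move above the handle, which also gives an oblique look under the bar.

```bash
python3 -m jog '[{"linear":[3,-6.2,0],"spin":0,"hand":0.4},{"linear":[4.5,-12.4,0],"spin":0,"hand":0.4},{"linear":[4.5,-12.4,0],"spin":0,"hand":0.4},{"linear":[4.5,-12.4,0],"spin":0,"hand":0.4}]'; python3 - <<'E'
from h import *
S=pebbles(); I,P=S["wrist"]
print(monitor.read_state()["position"])
print("handle",fit(P,122,142,(480,560),(100,140)))
m=(P[...,2]>134)&(P[...,2]<140)&(P[...,1]>100)&(P[...,1]<140);print("handle crest",P[m].mean(0),P[m].min(0),P[m].max(0))
print("bar",fit(P,158,172,(470,600),(-40,40)))
cv2.imwrite("pics/c9.png",np.hstack([I["frame"],cv2.resize(S["scene"][0]["frame"][185:255,195:235],(240,420),interpolation=2)]))
E
```

```text
time: 12.02
position: [498.9, 116.8, 223.0]
eef_rot: [[1.0, 0.03, -0.001], [0.03, -1.0, -0.001], [-0.001, 0.001, -1.0]]
wrist_force: [0.1, -0.4, 1.1]
gripper_width: 35.3
small_a wrist [(0.75, [184, 410], [507, -1, 94]), (0.64, [170, 364], [519, 43, 95]), (0.48, [144, 381], [536, 10, 27]), (0.46, [219, 448], [500, -2, 167]), (0.38, [226, 386], [467, 18, 95])]
small_a top []
small_a scene [(0.53, [240, 224], [517, -87, 102])]
large_a wrist [(0.81, [214, 368], [488, 42, 122]), (0.69, [155, 420], [537, 7, 122]), (0.58, [211, 447], [505, 0, 167]), (0.43, [145, 383], [535, 8, 29])]
large_a top [(0.46, [264, 324], [486, -23, 122]), (0.42, [242, 309], [538, 13, 108])]
large_a scene [(0.57, [219, 248], [546, -8, 126]), (0.46, [324, 169], [530, -343, 48]), (0.45, [220, 224], [484, -38, 121]), (0.36, [208, 241], [535, -15, 170])]
[499.12354498 115.99816524 223.65229215]
handle (1782, array([525.4, 119.2, 134.9]), array([520. , 112.9]), array([79.7, 26.5]), 1.1, np.float64(-3.23))
handle crest [508.15799783 120.31820161 135.93961544] [449.33005651 113.41419681 134.00102706] [559.79864792 126.75565584 138.62443023]
bar (4647, array([535.7,  -4. , 165.5]), array([529.1,  -5.8]), array([118.2,  24.9]), 1.7, np.float64(1.49))
```

View pics/c9.png

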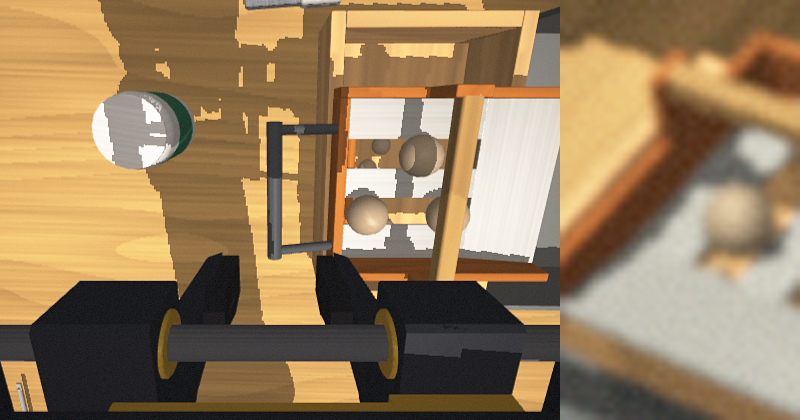

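Two small pebbles are visible in the box through the slot at (381,146) and (367,160), the strips and the area under the bar are clear, and the sieve is level. The handle is at about (505,120). I'll descend and grip it.

```bash
python3 -m jog '[{"linear":[0.55,-0.4,5],"spin":0,"hand":0.4},{"linear":[0.55,-0.4,10],"spin":0,"hand":0.4},{"linear":[0.55,-0.4,13],"spin":0,"hand":0.4},{"linear":[0.55,-0.4,14.2],"spin":0,"hand":0.4},{"linear":[0.55,-0.4,14.2],"spin":0,"hand":0.4}]' 25; python3 -m jog '[{"linear":[0,0,0],"spin":0,"hand":0},{"linear":[0,0,0],"spin":0,"hand":0},{"linear":[0,0,0],"spin":0,"hand":0},{"linear":[0,0,0],"spin":0,"hand":0},{"linear":[0,0,0],"spin":0,"hand":0}]'
```

```text
time: 13.1
position: [504.3, 120.7, 81.3]
eef_rot: [[1.0, 0.028, -0.001], [0.028, -1.0, -0.0], [-0.001, 0.0, -1.0]]
wrist_force: [0.2, 0.6, 0.5]
gripper_width: 35.4
time: 13.72
position: [505.7, 120.3, 82.9]
eef_rot: [[1.0, 0.028, 0.002], [0.028, -1.0, -0.001], [0.002, 0.001, -1.0]]
wrist_force: [-0.7, -4.3, 6.4]
gripper_width: 10.5
```

```bash
python3 -m jog '[{"linear":[0,0.43,-1.8],"spin":0,"hand":0},{"linear":[0,1.01,-3.57],"spin":0,"hand":0},{"linear":[0,1.75,-5.27],"spin":0,"hand":0},{"linear":[0,2.63,-6.91],"spin":0,"hand":0},{"linear":[0,3.65,-8.46],"spin":0,"hand":0}]'
```

```text
time: 14.35
position: [505.4, 83.4, 167.1]
eef_rot: [[1.0, 0.028, -0.0], [0.028, -1.0, -0.0], [-0.0, 0.0, -1.0]]
wrist_force: [0.1, -3.9, -6.1]
gripper_width: 10.3
```

```bash
python3 -m jog '[{"linear":[0,1.15,-1.45],"spin":0,"hand":0},{"linear":[0,2.42,-2.8],"spin":0,"hand":0},{"linear":[0,3.81,-4.04],"spin":0,"hand":0},{"linear":[0,5.3,-5.15],"spin":0,"hand":0},{"linear":[0,6.88,-6.12],"spin":0,"hand":0}]'; python3 - <<'E'
from h import *
S=pebbles();P=S["wrist"][1]
m=(abs(P[...,0]-505)<80)&(P[...,1]<20)&(P[...,1]>-60)&(P[...,2]>90)
Q=P[m];print(len(Q)); m=(Q[:,2]>0);
cv2.imwrite("pics/c10.png",np.hstack([S["wrist"][0]["frame"],cv2.resize(S["scene"][0]["frame"][175:315,145:225],(240,420),interpolation=2)]))
E
```

```text
time: 14.98
position: [507.4, 14.7, 227.9]
eef_rot: [[1.0, 0.028, -0.0], [0.028, -1.0, 0.0], [-0.0, -0.0, -1.0]]
wrist_force: [-0.2, -2.7, -7.3]
gripper_width: 9.5
small_a wrist [(0.52, [131, 77], [552, 209, 61]), (0.41, [187, 417], [493, -147, 6])]
small_a top []
small_a scene []
large_a wrist [(0.96, [244, 362], [490, -43, 180]), (0.84, [153, 499], [538, -214, 37]), (0.79, [233, 382], [495, -59, 171])]
large_a top [(0.68, [242, 399], [541, -220, 38])]
large_a scene [(0.64, [222, 214], [491, -84, 154]), (0.41, [213, 222], [523, -87, 207])]
49403
```

View pics/c10.png

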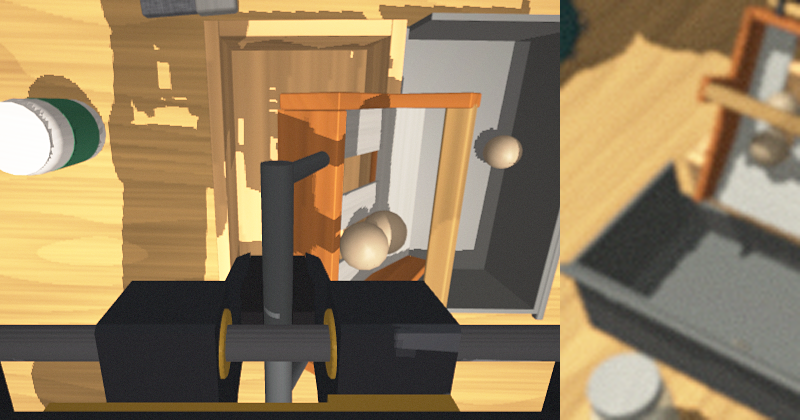

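One large pebble is already in the bin at (503,151). The other two are still in the sieve's near slot at (365,245) and (385,232), so I'll tilt further.

```bash
python3 -m jog '[{"linear":[0,1.66,-0.83],"spin":0,"hand":0},{"linear":[0,2.68,-1.26],"spin":0,"hand":0},{"linear":[0,3.38,-1.52],"spin":0,"hand":0},{"linear":[0,3.38,-1.52],"spin":0,"hand":0},{"linear":[0,3.38,-1.52],"spin":0,"hand":0}]'; python3 - <<'E'
from h import *
S=pebbles()
cv2.imwrite("pics/c11.png",S["wrist"][0]["frame"])
E
```

```text
time: 16.05
position: [508.3, -18.2, 242.4]
eef_rot: [[1.0, 0.027, -0.0], [0.027, -1.0, 0.0], [-0.0, -0.0, -1.0]]
wrist_force: [0.3, -0.2, -6.1]
gripper_width: 9.3
small_a wrist [(0.61, [146, 256], [536, 7, 26]), (0.54, [170, 247], [509, 17, 28])]
small_a top []
small_a scene []
large_a wrist [(0.8, [151, 463], [539, -216, 41]), (0.7, [194, 456], [490, -216, 40]), (0.59, [190, 425], [534, -108, 207])]
large_a top []
large_a scene [(0.44, [279, 198], [499, -196, 38])]
```

View pics/c11.png

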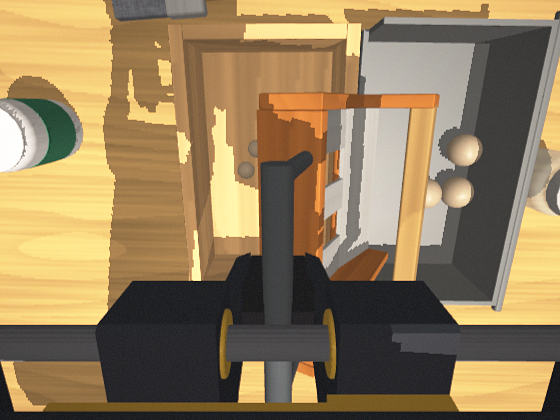

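All three large pebbles are in the bin, at (465,150), (457,192) and (432,192), and the sieve is empty. I'm lowering it along the same arc.

```bash
python3 -m jog '[{"linear":[0,-1.72,0.69],"spin":0,"hand":0},{"linear":[0,-3.38,1.52],"spin":0,"hand":0},{"linear":[0,-4.96,2.49],"spin":0,"hand":0},{"linear":[0,-6.45,3.6],"spin":0,"hand":0},{"linear":[0,-7.84,4.84],"spin":0,"hand":0}]'; python3 -m jog '[{"linear":[0,-1.27,1.35],"spin":0,"hand":0},{"linear":[0,-2.42,2.8],"spin":0,"hand":0},{"linear":[0,-3.44,4.35],"spin":0,"hand":0},{"linear":[0,-4.32,5.99],"spin":0,"hand":0},{"linear":[0,-5.06,7.69],"spin":0,"hand":0}]'
```

```text
time: 17.12
position: [506.1, 61.3, 193.3]
eef_rot: [[1.0, 0.028, -0.0], [0.028, -1.0, -0.0], [-0.0, 0.0, -1.0]]
wrist_force: [-0.8, -3.8, -4.9]
gripper_width: 9.0
time: 17.75
position: [505.3, 112.3, 116.7]
eef_rot: [[1.0, 0.027, 0.001], [0.027, -1.0, 0.002], [0.001, -0.002, -1.0]]
wrist_force: [-0.5, 2.7, 0.7]
gripper_width: 8.5
```

```bash
python3 -m jog '[{"linear":[0,-0.2,0.5],"spin":0,"hand":0},{"linear":[0,-0.37,1.05],"spin":0,"hand":0},{"linear":[0,-0.55,1.6],"spin":0,"hand":0},{"linear":[0,-0.68,2.12],"spin":0,"hand":0},{"linear":[0,-0.68,2.12],"spin":0,"hand":0}]'; python3 - <<'E'
from h import *
I,P,pl,u,v=sieve()
m=(P[...,2]>100)&(P[...,0]>460)&(P[...,0]<600)
pl("+x/-y walls",m&(u>300)&(P[...,2]>118)&(P[...,2]<150)&(P[...,1]<60))
pl("bar",m&(P[...,2]>155)&(P[...,1]<30)&(P[...,1]>-40))
cv2.imwrite("pics/c12.png",I["frame"])
E
```

```text
time: 18.38
position: [504.5, 117.4, 95.7]
eef_rot: [[1.0, 0.028, -0.0], [0.028, -1.0, -0.0], [-0.0, 0.0, -1.0]]
wrist_force: [0.4, 4.0, -1.2]
gripper_width: 8.2
tcp [504.5 117.4  95.7] F [ 0.4  4.  -1.2] w 8.2
+x/-y walls 2626 [582.2  39.  140.1] slopes x,y [-0.016  0.111] min [578.  16. 136.] max [587.  60. 144.]
bar 0
```

```bash
python3 -m jog '[{"linear":[0,-0.1,0.6],"spin":0,"hand":0},{"linear":[0,-0.2,1.2],"spin":0,"hand":0},{"linear":[0,-0.25,1.8],"spin":0,"hand":0},{"linear":[0,-0.25,2.2],"spin":0,"hand":0},{"linear":[0,-0.25,2.2],"spin":0,"hand":0}]'; python3 - <<'E'
from h import *
I,P,pl,u,v=sieve()
m=(P[...,0]>460)&(P[...,0]<600)
pl("+x wall",m&(u>300)&(P[...,2]>118)&(P[...,2]<150)&(P[...,1]<60)&(P[...,0]>570))
pl("bar",m&(P[...,2]>155)&(P[...,1]<30)&(P[...,1]>-40))
pl("ramp",m&(P[...,2]>85)&(P[...,2]<115)&(P[...,1]<-70))
E
```

```text
time: 19.05
position: [504.0, 119.8, 73.3]
eef_rot: [[1.0, 0.028, -0.001], [0.028, -1.0, -0.001], [-0.001, 0.001, -1.0]]
wrist_force: [-0.0, 2.3, -1.0]
gripper_width: 8.4
tcp [504.  119.8  73.3] F [-0.   2.3 -1. ] w 8.4
+x wall 2349 [581.7  44.2 126.9] slopes x,y [-0.016  0.008] min [577.  26. 125.] max [586.  60. 129.]
bar 0
ramp 0
```

```bash
python3 -m jog '[{"linear":[0,-0.05,0.15],"spin":0,"hand":0},{"linear":[0,-0.05,0.15],"spin":0,"hand":0.4},{"linear":[0,-0.05,0.15],"spin":0,"hand":0.4},{"linear":[0,-0.05,0.15],"spin":0,"hand":0.4},{"linear":[0,-0.05,0.15],"spin":0,"hand":0.4}]'; python3 -m jog '[{"linear":[0,0,-2],"spin":0,"hand":0.4},{"linear":[0,0,-6],"spin":0,"hand":0.4},{"linear":[0,0,-12],"spin":0,"hand":0.4},{"linear":[-5,0,-15],"spin":0,"hand":0.4},{"linear":[-5,0,-16],"spin":0,"hand":0.4}]';  python3 -m jog '[{"linear":[-5,4,0],"spin":0,"hand":0.4},{"linear":[-7,8,0],"spin":0,"hand":0.4},{"linear":[-7,8,0],"spin":0,"hand":0.4},{"linear":[-7,8,0],"spin":0,"hand":0.4}]';python3 - <<'E'
from h import *
S=pebbles();I,P=S["wrist"];T,Q=S["top"]
print("bar",fit(P,158,172,(430,600),(-40,40)))
print("handle top",fit(P,122,142,(450,560),(108,140)))
def pl(n,m):
    R=P[m&(I["depth"]>0)];c=R.mean(0);A=np.linalg.lstsq(np.c_[R[:,:2]-c[:2],np.ones(len(R))],R[:,2],rcond=None)[0];print(n,len(R),c.round(1),A[:2].round(3))
pl("walls",(abs(P[...,2]-126)<5)&(P[...,1]<78)&(P[...,1]>-110)&(P[...,0]>425)&(P[...,0]<600))
cv2.imwrite("pics/c13.png",np.hstack([I["frame"],cv2.resize(S["scene"][0]["frame"][160:320,140:231],(240,420),interpolation=2)]))
E
```

```text
time: 19.73
position: [504.7, 120.5, 72.7]
eef_rot: [[1.0, 0.028, 0.0], [0.028, -1.0, 0.0], [0.0, -0.0, -1.0]]
wrist_force: [0.3, 0.5, -0.2]
gripper_width: 35.7
time: 20.35
position: [453.8, 119.4, 235.3]
eef_rot: [[1.0, 0.028, 0.004], [0.028, -1.0, 0.001], [0.004, -0.001, -1.0]]
wrist_force: [0.7, 0.3, -0.2]
gripper_width: 35.5
time: 20.85
position: [387.4, 37.4, 232.3]
eef_rot: [[1.0, 0.027, 0.0], [0.027, -1.0, 0.001], [0.0, -0.001, -1.0]]
wrist_force: [-0.1, -0.4, 0.1]
gripper_width: 34.9
small_a wrist [(0.53, [54, 298], [501, 25, 94]), (0.49, [67, 354], [485, -9, 166]), (0.44, [29, 317], [520, 11, 95])]
small_a top [(0.36, [247, 310], [530, 4, 26])]
small_a scene []
large_a wrist [(0.84, [82, 536], [489, -215, 38]), (0.73, [30, 544], [535, -213, 38]), (0.69, [41, 166], [502, 120, 137])]
large_a top [(0.57, [243, 396], [541, -214, 34]), (0.5, [262, 396], [493, -212, 35]), (0.44, [263, 384], [488, -180, 40])]
large_a scene [(0.44, [276, 198], [500, -191, 41])]
bar (3649, array([477.9,  -6.5, 166.1]), array([476.9,  -9.6]), array([23.9, 94. ]), 88.6, np.float64(1.82))
handle top (2047, array([489.4, 118.6, 135.2]), array([489.3, 117.7]), array([78.6, 16.6]), 2.2, np.float64(2.56))
walls 3688 [454.8  17.2 126.3] [ 0.001 -0.001]
```

View pics/c13.png

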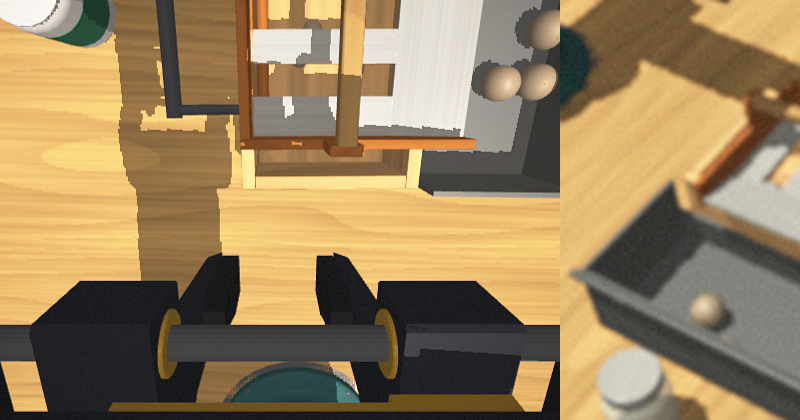

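The sieve sits level, with wall slopes of 0.001 and wall tops at 126.3 mm. It is empty, the three large pebbles are in the bin at (500,83), (538,82) and (545,30), and the arm is clear. Handing in.

```bash
python3 -c "
from plant import robot
print(robot.job_done())"
```

```text
the job is handed in; nothing more can be done
None
```

The job is handed in, at about 21 s of the 58 s allowed. I shook the sieve by its cross bar, set it down and let go. Then I tipped it by the end handle to about 60° so the large pebbles ran into the bin, lowered it along the same arc and released it.

**Last checks**
- **Sieve:** it sits level and let go, with wall slopes of about 0.001, wall tops at 126.3 mm and the bar top at 166 mm. It is empty.
- **Large pebbles:** all three are seen in the bin by the top camera.
- **Small pebbles:** I only ever saw two in the box at once. The other two are inferred from the empty sieve floor and none being seen on the table.
- **Bystanders:** I did not measure these at the end. The arm stayed clear of them.

**What went wrong on the way**
- **First grasp missed:** the real finger tips sit about 29 mm behind the reported TCP. I measured that and corrected for it.
- **Sieve rose while shaking:** it climbed about 15 mm in the pads and tilted about 5°. I set it back down before letting go.

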